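# Square away the chopping boards

## Task

Put the chopping boards away: slide the board lying on the butcher's block across onto the two boards in the corner rack, then square up the pile, so that all three lie flat one on another, each pushed fully home and flush against both upright walls of the rack. Nudge the boards gently, never ram them, and leave the mug, the jar and the small bottle alone.

Things in the scene. Friction and masses are not known exactly. Their poses are not given: they have to be found in the camera images.
- rack: Fixed steel corner rack: floor plate 128 (own x) x 168 (own y) x 6 mm on the worktop, two walls 8 mm thick and 52 mm high: inner face at x = +70 mm (y -60 to +90) and inner face at y = +90 mm (x -40 to +70). The -x side (to the robot) and -y end (to the block) are open. Origin on the worktop, centre of the plate: below the centre of a board that is home.
- rack_home (a point): Centre of the top of the rack's floor plate, 6 mm above the worktop, axes as the rack's. A board flush with both walls has its origin above this point and its axes along these: 0, 12 and 24 mm above for the lower, middle and upper board. Boards overhang the plate by 6 mm on all sides.
- block: Fixed dark butcher's block, 210 (own x) x 230 (own y) x 32 mm high, past the rack's open -y end, axes within 4 degrees of the rack's; 60 to 85 mm of free worktop lie between its edge and the -y edge of a board that is home. Its top is 2 mm higher than the top of the two boards in the rack. Origin at the centre of its underside.
- board_low: Lowest board in the rack, lying on its floor plate, askew and short of the walls: bamboo chopping board, 140 (own x) x 180 (own y) x 12 mm thick, about 0.2 kg, a dark mark near its +y end (no hole); origin at the centre of its underside.
- board_mid: Middle board, lying askew on board_low: bamboo chopping board, 140 (own x) x 180 (own y) x 12 mm thick, about 0.2 kg, a dark mark near its +y end (no hole); origin at the centre of its underside.
- board_top: The board to be moved, lying flat on the butcher's block: bamboo chopping board, 140 (own x) x 180 (own y) x 12 mm thick, about 0.2 kg, a dark mark near its +y end (no hole); origin at the centre of its underside.
- mug: Bystander: white mug, 80 mm across, 90 mm high; origin at the centre of its underside.
- jar: Bystander: glass jar with steel lid, 70 mm across, 100 mm high; origin at the centre of its underside.
- bottle: Bystander: small dark sauce bottle with a steel cap, 52 mm across, 150 mm high; origin at the centre of its underside.
There are look-alikes about, which are no part of the job. What is shaped like the board_top but green or yellow is not meant.

How it is judged:
On the way:
1. the board from the block lies on the pile in the rack, clear of the block (horizontal distance between board_top and rack below 0.05 m and z of board_top in the frame of rack between 0.027 and 0.033 m and angle between board_top's own z axis and vertical below 0.03 rad), for 0.1 s.
At the end, for the whole second after the job is handed in: All three boards lie at rest and flat (within 1.7 degrees) in the rack in their order low, mid, top, each resting on the one below (height within 3 mm), within 3 mm of flush with each wall and within 2 degrees of square to the rack; the robot touches nothing (x of board_low in the frame of rack between -0.003 and 0.003 m and y of board_low in the frame of rack between -0.003 and 0.003 m and z of board_low in the frame of rack between 0.003 and 0.009 m and angle between the y axis of each of board_low, board_mid, board_top and the y axis of rack, either way round below 0.035 rad and angle between each of board_low, board_mid, board_top's own z axis and vertical below 0.03 rad and linear speed of each of board_low, board_mid, board_top below 0.01 m/s and x of board_mid in the frame of rack between -0.003 and 0.003 m and y of board_mid in the frame of rack between -0.003 and 0.003 m and z of board_mid in the frame of rack between 0.015 and 0.021 m and x of board_top in the frame of rack between -0.003 and 0.003 m and y of board_top in the frame of rack between -0.003 and 0.003 m and z of board_top in the frame of rack between 0.027 and 0.033 m).
It fails at once if a bystander is shifted by more than 20 mm or tipped (distance of any of mug, jar, bottle from where it was at the start of the episode above 0.02 m or angle between any of mug, jar, bottle's own z axis and vertical above 0.3 rad).
It fails at once if a board is rammed: the robot presses on it with more than 40 N (contact force between any of the fingers, the arm and board_low above 40 N or contact force between any of the fingers, the arm and board_mid above 40 N or contact force between any of the fingers, the arm and board_top above 40 N).
It also fails if it takes over 69 s, if anything falls off the work surface, if the arm or the gripper's body presses on something with over 40 N, if the wrist force passes 120 N, or if a joint passes its speed limit or range.

## Robot

A 6-joint arm with a two-finger parallel gripper is mounted at the origin on the work surface. World frame = base frame: x ahead of the robot, y to its left, z up, the work surface at z = 0. Lengths are in m, angles in rad, forces in N, time in s.
With the tool pointing down it reaches from about 0.425 to 0.95 m from the base axis. Payload 14.7 kg.
Tool frame: the origin (TCP) lies midway between the tips of the shut fingers; the grasp point (between the pads) lies 19 mm behind it (robot.grasp_offset is the distance from the TCP to the grasp point, in m); x points along the fingers, y is the direction in which the jaws open and shut, and the axes are right-handed (so a half turn about x gives the same grasp; the last joint's range is limited). The gripper opens to 85 mm and grips with 20 to 120 N. Pads are 22 mm wide; open, the fingers measure 114 mm over their backs; the gripper's body (76 mm by 85 mm) begins 54 mm behind the grasp point. The pads swing forward as they close: fully open they stand 13 mm farther back than shut.
Start: joints at [1.068, 0.48, 1.596, -0, 1.065, -0.047], TCP at [0.286, 0.584, 0.231] pointing down, gripper open.
Joint ranges: [-2.75, 2.75], [-0.82, 2.05], [0.23, 2.67], [-1.56, 4.7], [0.09, 2.69], [-2.92, 2.92]. Speed limits (rad/s): [1.89, 1.89, 2.39, 3.01, 3.01, 3.01].

## Interface

Orientations are given as a unit quaternion [w, x, y, z].
In Python, from rig import robot gives the robot as it stands. The module is installed in compiled form; this text tells all that it offers.
- The arm moves only by the tool play_rows, never from a script. Its argument "series" is text: rows parted by semicolons, each of 5 numbers parted by spaces: the shift along the world's x, y, z in cm, then the turn about the world's z in rad, then the opening, from 0 (shut) to 1 (fully open). In form: x y z spin claw; .... A call has 1 to 12 rows; each row shifts and turns the commanded pose from where the row before left it; what a row does not reach is not made up. A row lasts 1/8 s, in which the tool goes at most 62.5 mm and 10.7 degrees, less where a joint would pass 70% of its speed; a pose out of reach is approached as far as the arm can. A call is refused whole if a number of a shift passes 6.25 or a number of a turn 0.188, either way. A call with a gripper value outside its range is refused whole. The fingers move at their own pace and stop on an object; the grip force is fixed at half the most. Time passes only in rows, so rows that do not move let the fingers close. It gives the time, the measured TCP pose, the force and the opening at its end, in the units of the state.
- robot.get_state(): the state, without advancing time (a new reading comes with each control period).
- robot.camera(name): name is "scene" or "top" or "wrist"; returns a dict with "pixels" (400x640x3 uint8, red, green, blue), "range_z" (400x640 float32, m along the optical axis (not along the pixel's ray), 0 where there is no reading), "vfov" (degrees; the focal length in pixels is half the picture's height over the tangent of half this angle, whatever the lens; pixels are square), "cx", "cy" (the principal point, pixels), "dist_coeffs" ([k1, k2, p1, p2, k3] as OpenCV has them; the pictures are not rectified), "camera_from_world" (4x4, takes a point from world to camera coordinates). Camera axes: x right, y down, z forward; pixel columns grow to the right and rows downward; lengths in m; the calibration is good to about 2 mm. A picture is of the moment at which its call begins.
- robot.close_job(): hands the job in, once; it reports no verdict.
The state is a dict: "t": time; "joint_pos": joint angles; "joint_velocities": joint speeds; "joint_torque": joint torques, N m; "ee_pos": TCP position; "eef_rot": TCP orientation; "contact_force": force on the tool from outside, world axes, zero at the start; "wrist_torque": the same for the moment, N m; "grip_width": finger opening in m.
Only numpy, scipy, OpenCV 4.12 (cv2) and the standard library are available. Lean on these libraries where they do the work, as an engineer would, in place of code of your own. Each camera call takes 0.05 s, during which the arm holds its last target.

## Working session

There is one attempt and no reset: what is moved stays moved. The work goes in short steps, Python scripts to look and compute and a tool call to move; the robot and the scene stay as the last step left them, time stands still between calls to the robot, and variables do not carry over. Pictures are saved under pics/ and viewed, and the job is handed in when it is done.

Besides the shell and the picture viewer there is one more tool, called after "Call:" by a JSON object that holds its "op" and its "data". play_rows: Moves the arm, as the interface text tells. Its arguments: {"type":"object","properties":{"series":{"type":"string"}},"required":["series"]}

```bash
mkdir -p pics; cat > h.py <<'E'
import numpy as np, cv2
from rig import robot
def cam(n):
    c=robot.camera(n); h=c["pixels"].shape[0]
    f=h/2/np.tan(np.radians(c["vfov"])/2)
    c["K"]=np.array([[f,0,c["cx"]],[0,f,c["cy"]],[0,0,1.]])
    c["D"]=np.array(c["dist_coeffs"],float); c["T"]=np.array(c["camera_from_world"]); c["name"]=n
    return c
def save(c,fn,pix=None):
    p=c["pixels"] if pix is None else pix
    cv2.imwrite("pics/"+fn,cv2.cvtColor(p,cv2.COLOR_RGB2BGR))
def ray(c,uv):
    uv=np.array(uv,float).reshape(-1,1,2)
    n=cv2.undistortPoints(uv,c["K"],c["D"]).reshape(-1,2)
    d=np.c_[n,np.ones(len(n))]
    Ti=np.linalg.inv(c["T"])
    return Ti[:3,3], d@Ti[:3,:3].T, d
def onplane(c,uv,z):
    o,d,_=ray(c,uv); s=(z-o[2])/d[:,2]
    return o+d*s[:,None]
def bydepth(c,uv):
    o,d,_=ray(c,uv); uv=np.round(np.array(uv)).astype(int).reshape(-1,2)
    return o+d*c["range_z"][uv[:,1],uv[:,0]][:,None]
def proj(c,P):
    P=np.array(P,float).reshape(-1,3)
    r,_=cv2.Rodrigues(c["T"][:3,:3])
    return cv2.projectPoints(P,r,c["T"][:3,3],c["K"],c["D"])[0].reshape(-1,2)
def cloud(c):
    h,w=c["range_z"].shape
    u,v=np.meshgrid(np.arange(w),np.arange(h))
    return bydepth(c,np.c_[u.ravel(),v.ravel()]).reshape(h,w,3)
E
python3 - <<'E'
from h import *
for n in ["scene","top","wrist"]:
    c=cam(n); save(c,n+"0.png"); print(n,np.linalg.inv(c["T"])[:3,3],c["K"][0,0],c["D"])
s=robot.get_state(); print(s)
E
```

```text
scene [ 1.06545266 -0.71783955  0.69006595] 403.05163579507405 [0.01858751 0.         0.         0.         0.        ]
top [ 0.39847617 -0.03663538  1.26689238] 420.3586630776403 [-0.06843046  0.          0.          0.          0.        ]
wrist [0.21904154 0.61653973 0.37297368] 351.501022211244 [-0.01875521  0.          0.          0.          0.        ]
{'t': 0.15, 'joint_pos': array([ 1.06840350e+00,  4.80689003e-01,  1.59672096e+00,  2.56537291e-05,
        1.06510058e+00, -4.66117639e-02]), 'joint_velocities': array([ 0.00164521, -0.00163742, -0.0027548 , -0.00026949, -0.00099581,
       -0.00039675]), 'joint_torque': array([ 5.08257926e-04, -9.51161957e+01, -4.30463648e+01, -3.00543104e-05,
        8.00045847e-03,  2.46079969e-05]), 'ee_pos': array([0.28593892, 0.58338643, 0.23082207]), 'eef_rot': array([ 0.68872796,  0.1594458 ,  0.68891917, -0.16006625]), 'contact_force': array([ 0.56197564, -0.45839453,  1.29942114]), 'wrist_torque': array([-0.01795722,  0.02286326, -0.02240874]), 'grip_width': 0.08533656357463121}
```

View pics/scene0.png

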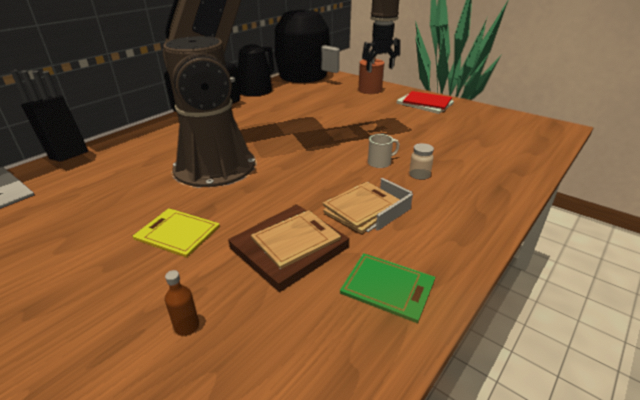

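View pics/top0.png

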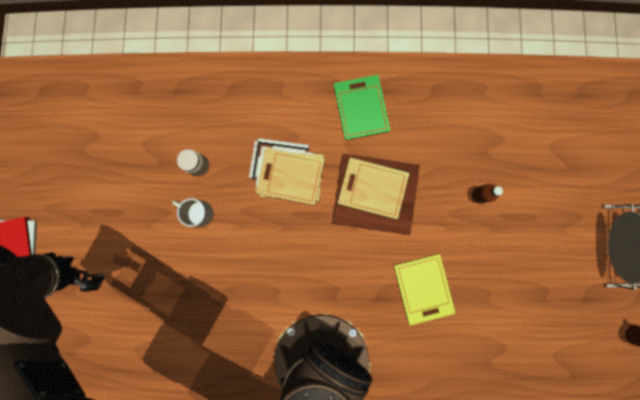

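View pics/wrist0.png

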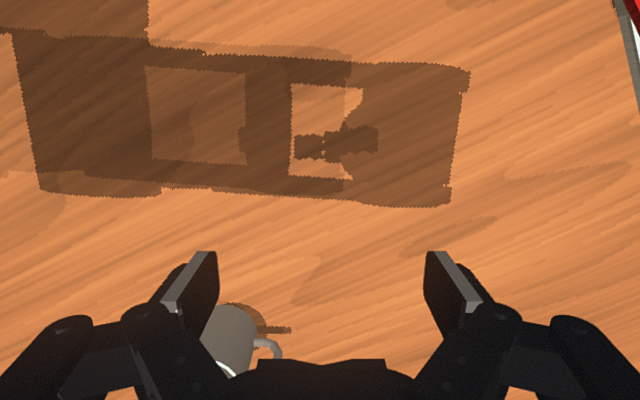

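The scene view shows the rack with two boards at about (370,203), the board on the dark block at (295,237), the mug at (380,150), the jar at (422,160) and the bottle at (180,303). The top view shows the rack walls on the far (up) and left sides at (280,150), the pile at (290,175), the block at (376,195) and the board on it at (377,188). Image up is world +x and image left is +y. Next I'll measure from the top view.

```bash
cat > m.py <<'E'
from h import *
def tan_mask(c):
    hsv=cv2.cvtColor(c["pixels"],cv2.COLOR_RGB2HSV)
    return hsv
def rect(pts):
    r=cv2.minAreaRect(pts.astype(np.float32)); return r
E
python3 - <<'E'
from h import *
c=cam("top"); np.set_printoptions(precision=4,suppress=True)
b=cv2.resize(c["pixels"][120:250,230:450],None,fx=3.5,fy=3.5,interpolation=cv2.INTER_CUBIC); save(c,"topcrop.png",b)
hsv=cv2.cvtColor(c["pixels"],cv2.COLOR_RGB2HSV)
for p in [(290,175),(376,190),(342,200),(320,230),(280,143),(254,160),(262,160),(190,160),(190,212)]:
    print(p,c["pixels"][p[1],p[0]],hsv[p[1],p[0]],bydepth(c,[p])[0])
C=cloud(c)
# heights around
Z=C[...,2]
print(np.round(Z[130:215:4,244:330:5]*1000).astype(int))
E
```

```text
(290, 175) [213 183 108] [ 21 126 213] [0.5533 0.0993 0.0315]
(376, 190) [212 186 112] [ 22 120 212] [ 0.5099 -0.1541  0.0463]
(342, 200) [211 185 112] [ 22 120 211] [ 0.4797 -0.0554  0.046 ]
(320, 230) [176 107  54] [ 13 177 176] [ 0.3916  0.0093 -0.0043]
(280, 143) [181 190 173] [ 46  23 190] [0.6459 0.1289 0.049 ]
(254, 160) [157 163 150] [ 44  20 163] [0.595  0.2051 0.0465]
(262, 160) [208 205 165] [ 28  53 208] [0.5976 0.1839 0.0319]
(190, 160) [213 207 185] [ 24  34 213] [0.5853 0.3785 0.0997]
(190, 212) [209 221 210] [ 63  14 221] [0.4406 0.4054 0.0063]
[[  -1   -2    0    0    0   -8    2   -3 1267    3   -3   -2    2   -6
    -1   -1    3  -10]
 [  -6    1    3   -3    0    2   -1    1    1    1    2    3    6    1
     0    2    2   -4]
 [   3   -2   -4    0    1   -3   -2   -1   -6    0   -3   -1    3    3
     3    5   -5    0]
 [   3    1   53   34   46   56   51   55   55   -2    1   -4    3    0
    -5    0   -4    4]
 [  -2   -1   53   11    1    1    5   14   26   37   47   55   53   -3
    -3    3   -3    2]
 [  -3    1   52   -3   10   30   31   30    2    7    9  
[... 857 characters left out ...]
3   29   33
    28   19    1    0]
 [   3   -5    2   28   28   30   30   34   32   29   32   30   32   28
    30   22   -3    0]
 [   0    7   -3   17   33   29   33   29   30   30   30   31   27   30
    30   16   -1   -2]
 [  -1   -3    0    3   -3    0   -1   11   33   28   29   33   31   28
    30   10    0   -1]
 [   0   -3    1   -1    0    2    4   -1    0    1    2   25   31   35
    32   -2   -4    1]
 [  -2   -1    3    2    3    0    3    1    2    2   -4    1    1   -2
    -1   -1   -2   -1]
 [  -3   -1   -3    4    2   -1   -5   -1    1   -1   -3   -3    0   -3
     2   -1    1    2]
 [  -1   -1    0    1    4    1   -4    0   -3    0   -3   -1   -1    1
    -1    2    4   -1]]
```

View pics/topcrop.png

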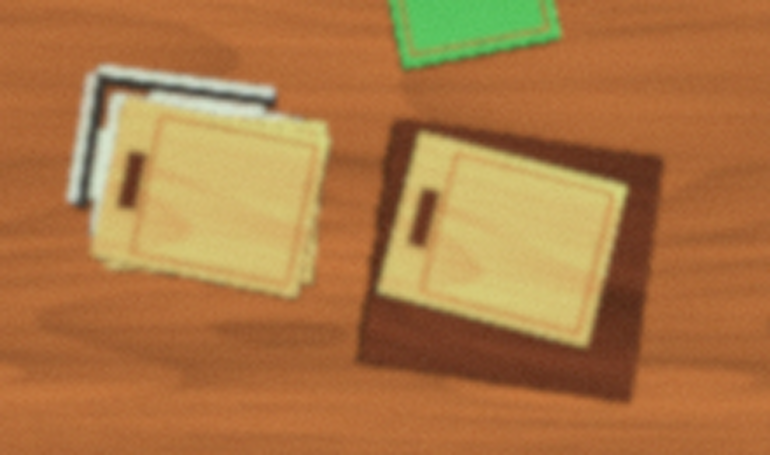

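```bash
python3 - <<'E'
from h import *
from scipy.spatial.transform import Rotation as R
np.set_printoptions(precision=4,suppress=True)
s=robot.get_state(); q=s["eef_rot"]; M=R.from_quat(np.r_[q[1:],q[0]]).as_matrix(); print(M)
c=cam("wrist"); Ti=np.linalg.inv(c["T"]); print(M.T@(Ti[:3,3]-s["ee_pos"]), M.T@Ti[:3,:3])
c=cam("top")
# coarse: far wall outer top edge, left wall etc. via crop picks (crop/3.5+offset)
def P(x,y,z): return onplane(c,[(x/3.5+230-.36,y/3.5+120-.36)],z)[0]
print("wall far outer ends",P(97,66,.052),P(275,87,.052)); print("left wall outer end",P(68,203,.052))
print("mid corners",[P(*p,.030) for p in [(125,98),(329,125),(298,297),(91,257)]])
print("top corners",[P(*p,.044) for p in [(418,131),(628,184),(587,348),(377,293)]])
print("block corners",[P(*p,.032) for p in [(396,120),(663,157),(631,402),(357,362)]])
E
```

```text
[[-0.0004  0.4402  0.8979]
 [-0.0007  0.8979 -0.4402]
 [-1.     -0.0008 -0.    ]]
[-0.1422  0.0002 -0.0747] [[ 0.0001 -0.2923  0.9563]
 [ 1.      0.001   0.0002]
 [-0.001   0.9563  0.2923]]
wall far outer ends [0.6583 0.1959 0.052 ] [0.6414 0.0453 0.052 ]
left wall outer end [0.5419 0.2171 0.052 ]
mid corners [array([0.6353, 0.1752, 0.03  ]), array([0.6133, 0.0002, 0.03  ]), array([0.4666, 0.0245, 0.03  ]), array([0.4985, 0.2008, 0.03  ])]
top corners [array([ 0.6065, -0.075 ,  0.044 ]), array([ 0.5635, -0.251 ,  0.044 ]), array([ 0.4261, -0.2165,  0.044 ]), array([ 0.4699, -0.042 ,  0.044 ])]
block corners [array([ 0.6178, -0.0566,  0.032 ]), array([ 0.5884, -0.2829,  0.032 ]), array([ 0.3817, -0.2551,  0.032 ]), array([ 0.4125, -0.0259,  0.032 ])]
```

Call:
{"op": "play_rows", "data": {"series": "1.3 -4.7 1 0.03 1;1.3 -4.7 1 0.03 1;1.3 -4.7 1 0.03 1;1.3 -4.7 1 0.03 1;1.3 -4.7 1 0.03 1;1.3 -4.7 1 0.03 1;1.3 -4.7 1 0.03 1;1.3 -4.7 0 0.03 1;1.3 -4.7 0 0.03 1;1.3 -4.7 0 0.03 1;1.3 -4.7 0 0.02 1;1.3 -4.7 0 0 1"}}

```text
t: 1.8
ee_pos: [0.4423, 0.0181, 0.3015]
eef_rot: [0.706, 0.048, 0.705, -0.048]
contact_force: [0.7, 0.9, 0.0]
grip_width: 0.0856
```

```bash
python3 - <<'E'
from h import *
c=cam("wrist"); save(c,"w1.png"); s=robot.get_state(); print(s["t"],s["ee_pos"],s["joint_pos"],s["contact_force"])
np.savez("w1.npz",**{k:c[k] for k in ["pixels","range_z","K","D","T"]})
E
```

```text
1.85 [0.44379268 0.01376399 0.30155427] [-0.0355114   0.10916594  1.95066073 -0.00240432  1.08025185 -1.4688032 ] [ 2.58208677 -2.46307785  0.42767728]
```

View pics/w1.png

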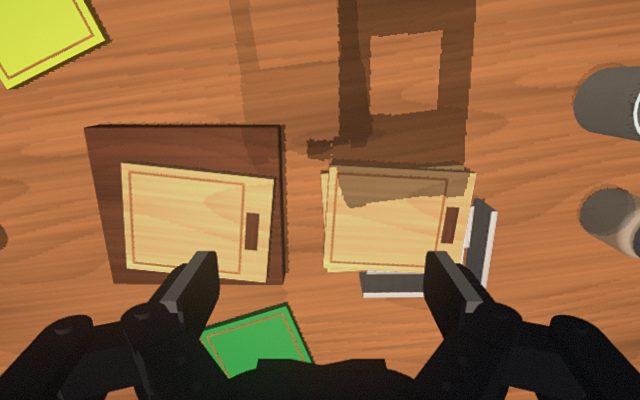

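The wrist picture is turned (down is world +x, right is +y). It shows the board on the block at (198,222), the pile at (395,218) and the rack walls at (395,285) and (485,245). I'll zoom in on the rack and fit edges.

```bash
python3 - <<'E'
from h import *
z=np.load("w1.npz"); p=z["pixels"]
a=cv2.resize(p[150:305,310:510],None,fx=3.8,fy=3.8,interpolation=cv2.INTER_CUBIC)
save(None,"w1r.png",a)
b=cv2.resize(p[115:295,75:300],None,fx=3.3,fy=3.3,interpolation=cv2.INTER_CUBIC)
save(None,"w1b.png",b)
E
```

```text
(no output)
```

View pics/w1r.png

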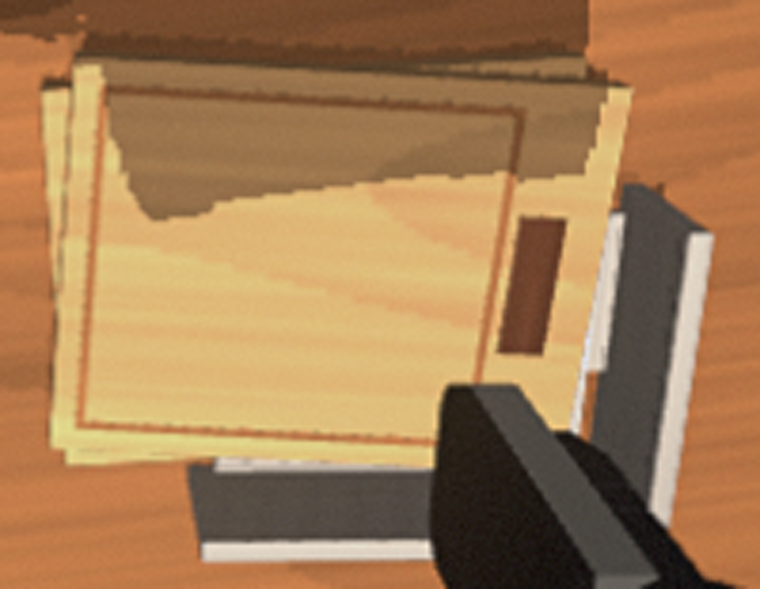

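View pics/w1b.png

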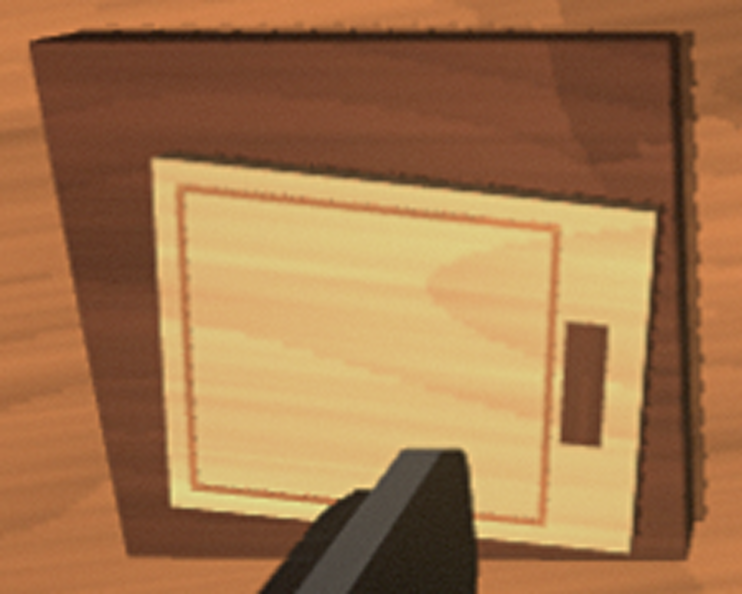

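```bash
cat > pk.py <<'E'
from h import *
np.set_printoptions(precision=4,suppress=True)
def load(f):
    z=np.load(f); return {k:z[k] for k in z.files}
def P(c,pts,z,s,ox,oy):
    p=(np.array(pts,float)+.5)/s-.5+[ox,oy]
    return onplane(c,p,z)[:,:2]
def inter(a,b,c,d):
    A=np.c_[b-a,-(d-c)]; t=np.linalg.solve(A,c-a); return a+t[0]*(b-a)
E
python3 - <<'E'
from pk import *
c=load("w1.npz")
f=P(c,[(202,541),(428,541)],.052,3.8,310,150); g=P(c,[(690,233),(653,515)],.052,3.8,310,150)
print("far inner",f,"left inner",g)
dy=f[1]-f[0]; dx=g[0]-g[1]
print("yaw from far",np.arctan2(-dy[0],dy[1]),"from left",np.arctan2(-dx[1],-dx[0]))
k=inter(f[0],f[1],g[0],g[1]); print("corner",k,np.linalg.norm(k-f[0]),"(150)",np.linalg.norm(k-g[0]),"(110)")
yaw=np.arctan2(-(k-f[0])[0],(k-f[0])[1]);yl=np.arctan2(-(g[0]-k)[1],-(g[0]-k)[0]); print("yaws",yaw,yl)
yaw=(yaw*150+yl*110)/260
Rm=np.array([[np.cos(yaw),-np.sin(yaw)],[np.sin(yaw),np.cos(yaw)]])
o=k-Rm@[.07,.09]; print("rack origin",o,"yaw",yaw)
def rep(n,w,h):
    w=np.array(w); 
    e=[np.linalg.norm(w[i]-w[(i+1)%4]) for i in range(4)]
    cen=w.mean(0); d1=(w[2]-w[1]+w[3]-w[0]);  print(n,"edges",np.array(e),"cen",cen,"in rack",Rm.T@(cen-o), "yaw rel", np.arctan2(-d1[0],d1[1])-yaw)
    print((w-o)@Rm*1000)
# order: (-x,-y),(+x,-y),(+x,+y),(-x,+y)
m=P(c,[(75,62),(66,463),(570,476),(632,88)],.030,3.8,310,150); rep("mid",m,.03)
t=P(c,[(152,157),(171,507),(631,553),(657,210)],.044,3.3,75,115); rep("top",t,.044)
b=P(c,[(31,42),(128,556),(688,558),(673,36)],.032,3.3,75,115); rep("block",b,.032)
l=P(c,[(42,88),(52,450),(588,60)],.018,3.8,310,150); print("low pts",(l-o)@Rm*1000)
E
```

```text
far inner [[0.6302 0.047 ]
 [0.6406 0.1227]] left inner [[0.5406 0.2099]
 [0.6411 0.1985]]
yaw from far -0.13698686176958347 from left -0.1133254818414171
corner [0.6509 0.1974] 0.15178913876659167 (150) 0.11104892148502633 (110)
yaws -0.13698686176958333 -0.11332548184141707
rack origin [0.5701 0.117 ] yaw -0.1269762779538207
mid edges [0.1434 0.1772 0.1405 0.1787] cen [0.5517 0.1024] in rack [-0.0164 -0.0168] yaw rel -0.046644981196192314
[[ -92.2058 -104.0585]
 [  51.174  -107.267 ]
 [  58.0085   69.8312]
 [ -82.4434   74.3986]]
top edges [0.1402 0.1798 0.1403 0.1795] cen [ 0.5145 -0.1456] in rack [-0.0219 -0.2675] yaw rel -0.11688295165000809
[[-101.9337 -348.1386]
 [  37.1988 -365.2919]
 [  58.2425 -186.7332]
 [ -81.0826 -169.8976]]
block edges [0.2078 0.2286 0.2093 0.2285] cen [ 0.498  -0.1549] in rack [-0.037  -0.2788] yaw rel -0.004231225271022349
[[-141.4094 -391.5423]
 [  66.4039 -394.5591]
 [  68.107  -165.9581]
 [-141.1784 -163.0219]]
low pts [[ -80.7323 -114.6319]
 [  52.8465 -112.0897]
 [ -88.9102   64.1958]]
```

Call:
{"op": "play_rows", "data": {"series": "0 0.9 -2.4 0 1;0 0.9 -2.4 0 1;0 0.9 -2.4 0 1;0 0.9 -2.4 0 1;0 0.9 -2.4 0 1;0 0.9 -2.4 0 1;0 0.9 -2.4 0 1;0 0.9 -2.4 0 1;0 0.9 -2.4 0 1;0 0.9 -2.4 0 1;0 0.9 -2.4 0 1;0 0.3 -1 0 1"}}

```text
t: 3.35
ee_pos: [0.4416, 0.1219, 0.0263]
eef_rot: [0.705, 0.048, 0.706, -0.048]
contact_force: [0.1, -0.2, 0.8]
grip_width: 0.0853
```

Call:
{"op": "play_rows", "data": {"series": "0 0 -1 0 1;0 0 -0.5 0 1;0 0 0 0 1"}}

```text
t: 3.72
ee_pos: [0.4422, 0.1214, 0.0124]
eef_rot: [0.705, 0.048, 0.705, -0.048]
contact_force: [-0.2, -0.2, 0.3]
grip_width: 0.0851
```

```bash
python3 - <<'E'
from h import *
np.set_printoptions(precision=4,suppress=True)
c=cam("scene"); save(c,"s2.png",cv2.resize(c["pixels"][160:290,220:440],None,fx=3.5,fy=3.5,interpolation=cv2.INTER_CUBIC)); 
c=cam("wrist"); save(c,"w2.png");s=robot.get_state(); print(s["t"],s["ee_pos"],s["eef_rot"],s["contact_force"])
E
```

```text
3.825 [0.4423 0.1215 0.0127] [ 0.7056  0.0481  0.7053 -0.048 ] [-0.4808  0.1204 -0.169 ]
```

View pics/s2.png

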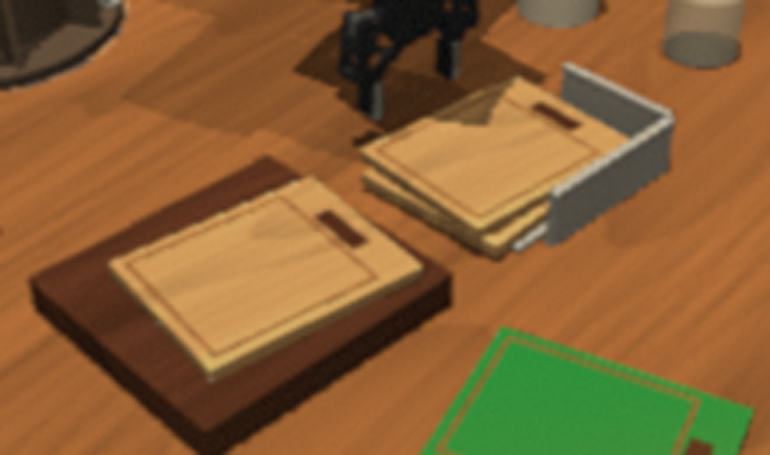

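View pics/w2.png

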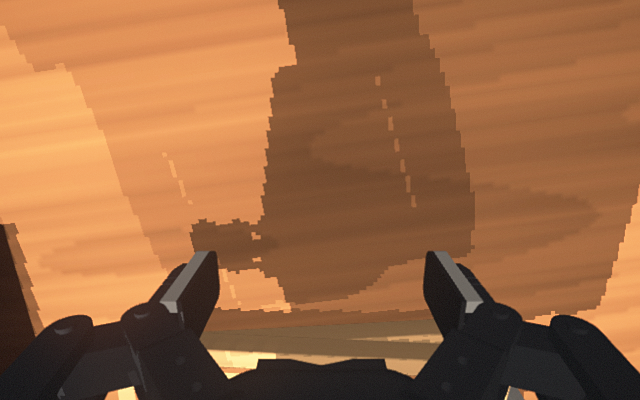

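Call:
{"op": "play_rows", "data": {"series": "0 0 -1 0 1;0 0 -0.5 0 1;0 0 0 0 1;1 -0.13 0 0 1;0.6 -0.08 0 0 1;0.3 -0.04 0 0 1;0.3 -0.04 0 0 1;0.3 -0.04 0 0 1;0.3 -0.04 0 0 1"}}

```text
t: 4.95
ee_pos: [0.47, 0.1179, -0.0027]
eef_rot: [0.705, 0.048, 0.706, -0.048]
contact_force: [-2.1, 0.0, 1.0]
grip_width: 0.0853
```

Call:
{"op": "play_rows", "data": {"series": "0.25 -0.03 0 0 1;0.25 -0.03 0 0 1;0.25 -0.03 0 0 1"}}

```text
t: 5.32
ee_pos: [0.4776, 0.117, -0.0027]
eef_rot: [0.705, 0.048, 0.706, -0.048]
contact_force: [-1.3, 1.2, 1.1]
grip_width: 0.0855
```

Call:
{"op": "play_rows", "data": {"series": "0.2 -0.03 0 0 1;0.2 -0.03 0 0 1;0.2 -0.03 0 0 1;0.1 -0.01 0 0 1"}}

```text
t: 5.82
ee_pos: [0.4843, 0.116, -0.0028]
eef_rot: [0.705, 0.048, 0.706, -0.048]
contact_force: [-4.6, 1.6, 1.8]
grip_width: 0.0858
```

```bash
python3 - <<'E'
from h import *
np.set_printoptions(precision=4,suppress=True)
c=cam("scene"); save(c,"s3.png",cv2.resize(c["pixels"][160:240,310:430],None,fx=6,fy=6,interpolation=cv2.INTER_CUBIC)); 
s=robot.get_state(); print(s["t"],s["ee_pos"],s["eef_rot"],s["contact_force"])
E
```

```text
5.875 [ 0.4845  0.116  -0.0028] [ 0.7053  0.0479  0.7056 -0.048 ] [-3.954   1.7209  0.9229]
```

View pics/s3.png

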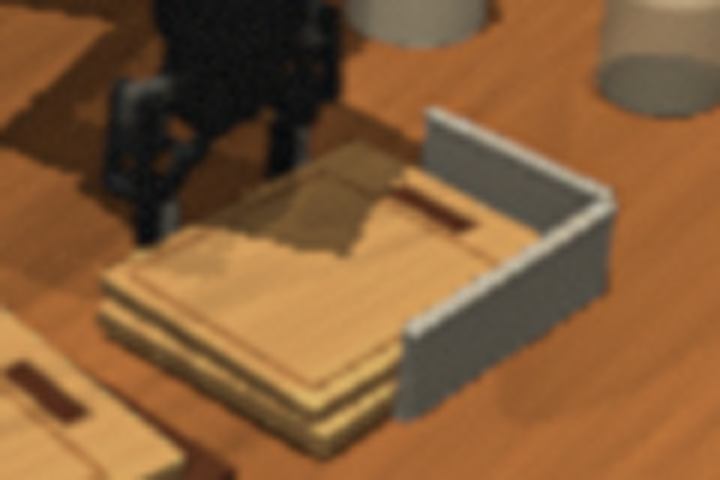

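Call:
{"op": "play_rows", "data": {"series": "0.1 -0.01 0 0 1;0.1 -0.01 0 0 1;0.1 -0.02 0 0 1"}}

```text
t: 6.25
ee_pos: [0.4872, 0.1156, -0.0028]
eef_rot: [0.705, 0.048, 0.706, -0.048]
contact_force: [-8.4, 2.3, 3.4]
grip_width: 0.085
```

Call:
{"op": "play_rows", "data": {"series": "0.05 -0.01 0 0 1;0.05 0 0 0 1"}}

```text
t: 6.5
ee_pos: [0.4872, 0.1155, -0.0028]
eef_rot: [0.705, 0.048, 0.706, -0.048]
contact_force: [-11.7, 3.7, 4.7]
grip_width: 0.0854
```

Call:
{"op": "play_rows", "data": {"series": "0.05 -0.01 0 0 1;0.05 -0.01 0 0 1;0 0 0 0 1"}}

```text
t: 6.88
ee_pos: [0.4873, 0.1152, -0.0029]
eef_rot: [0.704, 0.047, 0.707, -0.048]
contact_force: [-13.6, 4.6, 7.0]
grip_width: 0.0857
```

```bash
python3 - <<'E'
from h import *
np.set_printoptions(precision=4,suppress=True)
c=cam("top"); np.savez("t4.npz",**{k:c[k] for k in ["pixels","range_z","K","D","T"]})
save(c,"t4.png",cv2.resize(c["pixels"][130:220,240:340],None,fx=6,fy=6,interpolation=cv2.INTER_CUBIC))
E
```

```text
(no output)
```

View pics/t4.png

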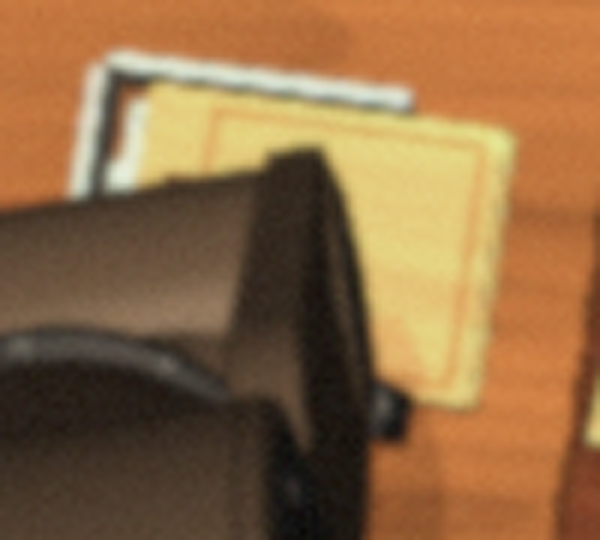

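Call:
{"op": "play_rows", "data": {"series": "-2 0.25 0 0 1;-2 0.25 0 0 1;0 0 5 0 1;0 0 5 0 1;0.5 -4.4 2 -0.174 1;0.5 -4.4 0 -0.174 1;0.5 -4.4 0 -0.174 1;0.6 -4.4 0 -0.174 1;0.6 -4.4 0 -0.174 1;0.6 -4.4 0 -0.174 1;0.6 -4.4 0 -0.174 1;0.6 -4.4 0 -0.174 1"}}

```text
t: 8.43
ee_pos: [0.4953, -0.2338, 0.1176]
eef_rot: [0.51, 0.491, 0.509, -0.491]
contact_force: [0.2, 0.8, -0.3]
grip_width: 0.0857
```

Call:
{"op": "play_rows", "data": {"series": "0.6 -4.4 0 -0.17 1;0 0 0 0 1;0 0 0 0 1"}}

```text
t: 8.8
ee_pos: [0.5005, -0.2756, 0.1172]
eef_rot: [0.467, 0.531, 0.467, -0.531]
contact_force: [-0.9, 1.0, 0.9]
grip_width: 0.0857
```

```bash
cat > rk.py <<'E'
from pk import *
o=np.array([.5701,.117]); yaw=-.127
Rm=np.array([[np.cos(yaw),-np.sin(yaw)],[np.sin(yaw),np.cos(yaw)]])
def tor(p): return (np.asarray(p)[...,:2]-o)@Rm*1000
def tow(p): return o+Rm@(np.asarray(p)/1000)
E
python3 - <<'E'
from rk import *
c=cam("wrist"); save(c,"w5.png"); np.savez("w5.npz",**{k:c[k] for k in ["pixels","range_z","K","D","T"]})
c=cam("top"); save(c,"t5.png"); np.savez("t5.npz",**{k:c[k] for k in ["pixels","range_z","K","D","T"]})
s=robot.get_state(); print(s["t"],s["ee_pos"],tor(s["ee_pos"]),s["eef_rot"],s["contact_force"],s["joint_pos"]); q=s["eef_rot"]; print(-2*np.arctan2(q[1],q[0]),-2*np.arctan2(q[2],-q[3]))
E
```

```text
8.9 [ 0.5005 -0.2748  0.1173] [ -19.3902 -397.506 ] [ 0.4676  0.5304  0.4677 -0.5303] [-0.0126  0.2076  1.3104] [-0.5553  0.5119  1.8842  0.0001  0.7456 -0.43  ]
-1.6963268802357143 -1.445529608230173
```

View pics/w5.png

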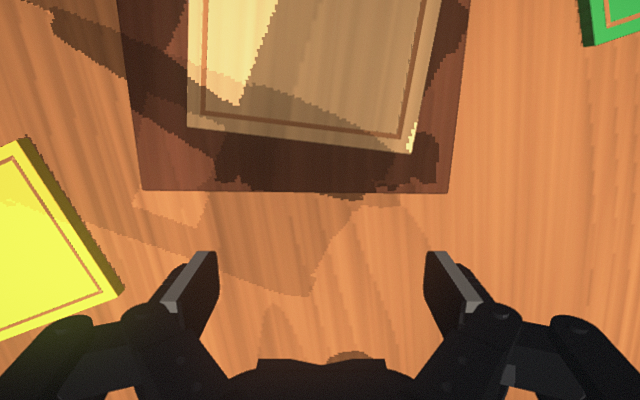

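View pics/t5.png

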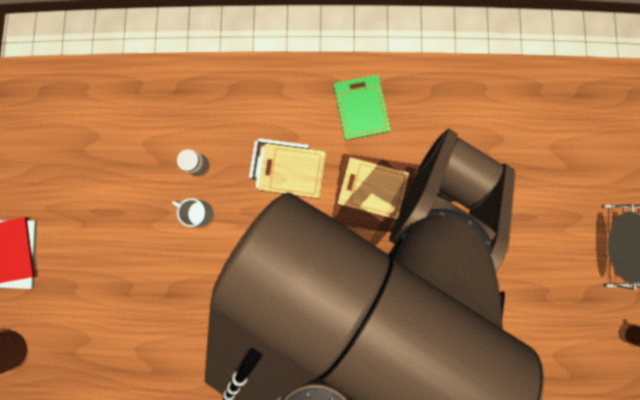

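Call:
{"op": "play_rows", "data": {"series": "0 0 -4 0 1;0 0 -4 0 1;0 0 -1.4 0 1;0 0 0 0 1;0.1 0.8 0 0 1;0.1 0.8 0 0 1;0.05 0.4 0 0 1;0.05 0.4 0 0 1;0.05 0.4 0 0 1;0.05 0.4 0 0 1"}}

```text
t: 10.15
ee_pos: [0.5047, -0.2435, 0.0233]
eef_rot: [0.467, 0.531, 0.467, -0.531]
contact_force: [0.2, -1.2, 0.1]
grip_width: 0.0858
```

```bash
python3 - <<'E'
from rk import *
c=cam("wrist"); save(c,"w6.png")
c=cam("scene"); save(c,"s6.png",cv2.resize(c["pixels"][150:300,200:440],None,fx=3.3,fy=3.3,interpolation=cv2.INTER_CUBIC)); 
s=robot.get_state(); print(s["t"],s["ee_pos"],tor(s["ee_pos"]),s["contact_force"])
E
```

```text
10.25 [ 0.5045 -0.2432  0.0232] [ -19.4301 -365.6511] [-0.5038 -0.0014 -0.9093]
```

View pics/w6.png

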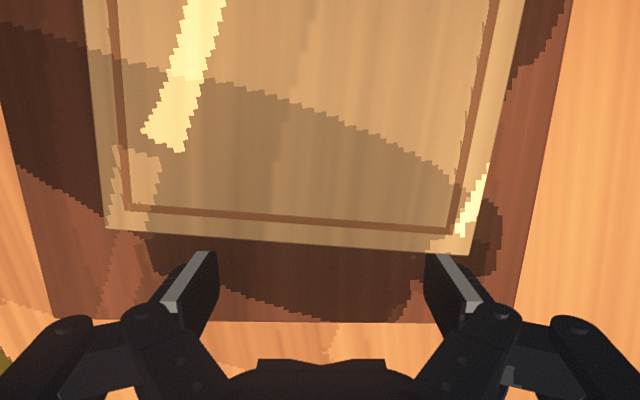

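View pics/s6.png

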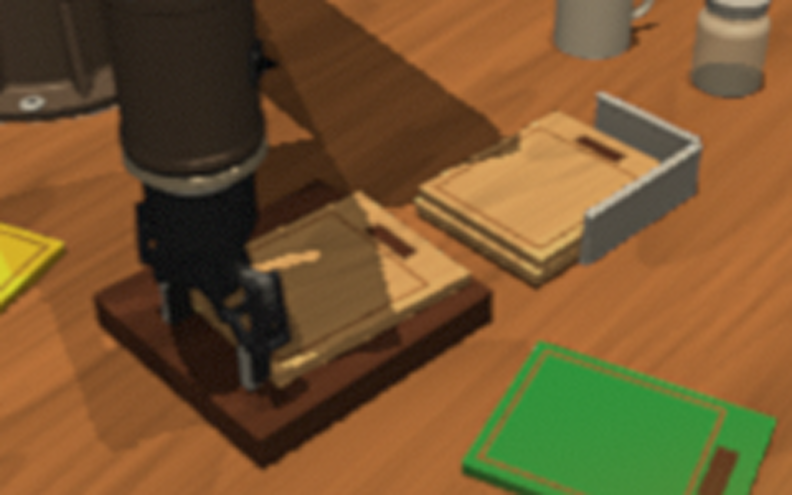

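The fingers are just behind the near edge of the board: right finger at (440,260) against the edge, left one at (200,255) still about 10 mm short. I'll go on pushing; the two-point contact should square the board up.

Call:
{"op": "play_rows", "data": {"series": "0.05 0.4 0 0 1;0.05 0.4 0 0 1;0.05 0.4 0 0 1;0.05 0.4 0 0 1;0.05 0.4 0 0 1;0.05 0.4 0 0 1;0.05 0.4 0 0 1;0.05 0.4 0 0 1;0.05 0.4 0 0 1;0.05 0.4 0 0 1;0.05 0.4 0 0 1;0.05 0.4 0 0 1"}}

```text
t: 11.75
ee_pos: [0.5106, -0.1954, 0.0233]
eef_rot: [-0.467, -0.531, -0.467, 0.531]
contact_force: [0.5, -0.6, 0.1]
grip_width: 0.0857
```

```bash
python3 - <<'E'
from rk import *
c=cam("wrist"); save(c,"w7.png")
c=cam("scene"); save(c,"s7.png",cv2.resize(c["pixels"][150:300,200:440],None,fx=3.3,fy=3.3,interpolation=cv2.INTER_CUBIC)); 
s=robot.get_state(); print(s["t"],s["ee_pos"],tor(s["ee_pos"]),s["contact_force"])
E
```

```text
11.85 [ 0.5106 -0.1952  0.0233] [ -19.4948 -317.226 ] [-0.7446  0.1492  0.611 ]
```

View pics/w7.png

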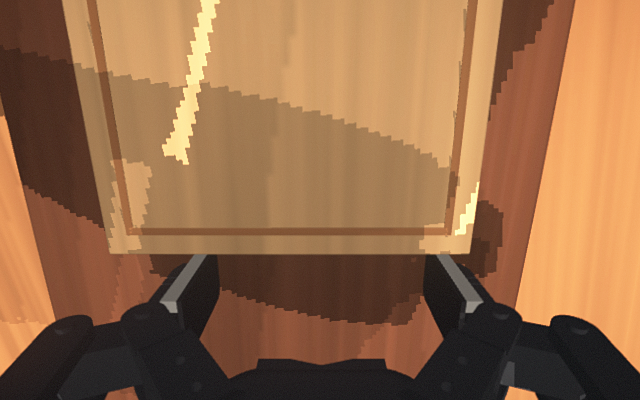

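View pics/s7.png

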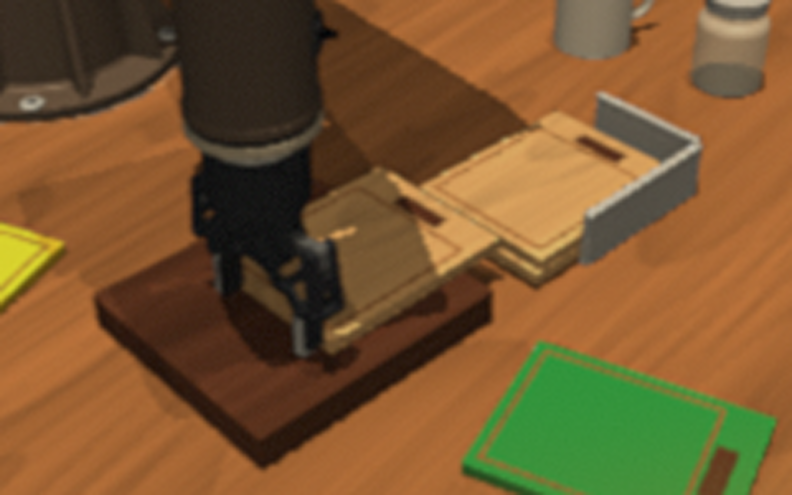

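The board's near edge now lies flat against both fingers (row 254, columns 110–470), so it is squared up. I'll keep pushing.

Call:
{"op": "play_rows", "data": {"series": "0.05 0.4 0 0 1;0.05 0.4 0 0 1;0.05 0.4 0 0 1;0.05 0.4 0 0 1;0.05 0.4 0 0 1;0.05 0.4 0 0 1;0.05 0.4 0 0 1;0.05 0.4 0 0 1;0.05 0.4 0 0 1;0.05 0.4 0 0 1;0.05 0.4 0 0 1;0.05 0.4 0 0 1"}}

```text
t: 13.35
ee_pos: [0.5166, -0.1474, 0.0233]
eef_rot: [-0.467, -0.531, -0.467, 0.531]
contact_force: [-0.1, -0.5, 0.2]
grip_width: 0.0855
```

```bash
python3 - <<'E'
from rk import *
c=cam("scene"); save(c,"s8.png",cv2.resize(c["pixels"][150:300,200:440],None,fx=3.3,fy=3.3,interpolation=cv2.INTER_CUBIC)); 
s=robot.get_state(); print(s["t"],s["ee_pos"],tor(s["ee_pos"]),s["contact_force"])
E
```

```text
13.4 [ 0.5166 -0.147   0.0233] [ -19.6598 -268.6522] [-0.5337  0.3701 -0.3785]
```

View pics/s8.png

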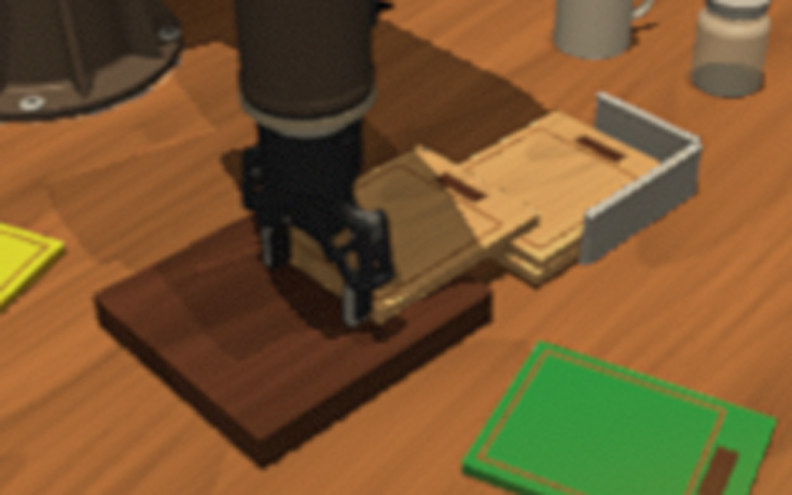

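Call:
{"op": "play_rows", "data": {"series": "0.05 0.4 0 0 1;0.05 0.4 0 0 1;0.05 0.4 0 0 1;0.05 0.4 0 0 1;0.05 0.4 0 0 1;0.05 0.4 0 0 1;0.05 0.4 0 0 1;0.05 0.4 0 0 1;0.05 0.4 0 0 1;0.05 0.4 0 0 1;0.05 0.4 0 0 1;0.05 0.4 0 0 1"}}

```text
t: 14.9
ee_pos: [0.5226, -0.0994, 0.0233]
eef_rot: [0.467, 0.531, 0.467, -0.531]
contact_force: [-0.3, -1.0, -0.1]
grip_width: 0.0855
```

Call:
{"op": "play_rows", "data": {"series": "0.05 0.4 0 0 1;0.05 0.4 0 0 1;0.05 0.4 0 0 1;0.05 0.4 0 0 1;0.05 0.4 0 0 1;0.05 0.4 0 0 1;0.05 0.4 0 0 1;0.05 0.4 0 0 1"}}

```text
t: 15.9
ee_pos: [0.5267, -0.0674, 0.0233]
eef_rot: [0.467, 0.531, 0.467, -0.531]
contact_force: [-0.1, -0.8, -0.2]
grip_width: 0.0854
```

```bash
python3 - <<'E'
from rk import *
c=cam("scene"); save(c,"s9.png",cv2.resize(c["pixels"][150:300,200:440],None,fx=3.3,fy=3.3,interpolation=cv2.INTER_CUBIC)); 
c=cam("wrist"); save(c,"w9.png")
s=robot.get_state(); print(s["t"],s["ee_pos"],tor(s["ee_pos"]),s["contact_force"])
E
```

```text
16.0 [ 0.5266 -0.0672  0.0233] [ -19.7866 -188.2684] [ 0.1414 -0.1632  1.201 ]
```

View pics/s9.png

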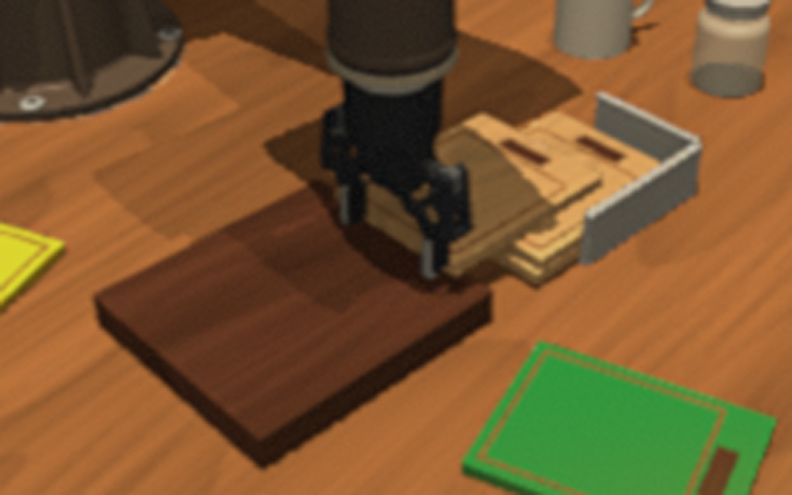

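View pics/w9.png

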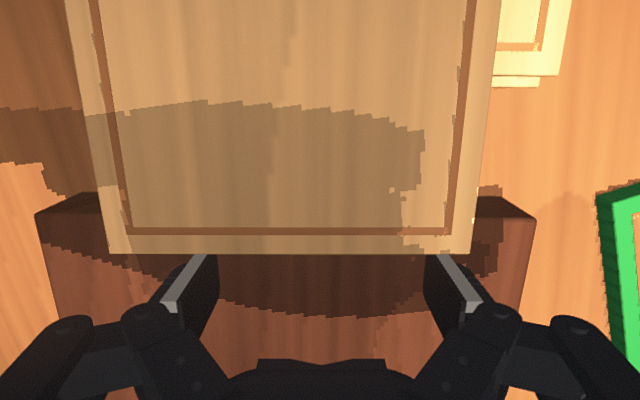

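Call:
{"op": "play_rows", "data": {"series": "0.05 0.4 0 0 1;0.05 0.4 0 0 1;0.05 0.4 0 0 1;0.05 0.4 0 0 1;0.05 0.4 0 0 1;0.05 0.4 0 0 1;0.05 0.4 0 0 1;0.05 0.4 0 0 1;0.05 0.4 0 0 1;0.05 0.4 0 0 1;0.05 0.4 0 0 1;0.05 0.4 0 0 1"}}

```text
t: 17.5
ee_pos: [0.5327, -0.0194, 0.0233]
eef_rot: [0.467, 0.531, 0.467, -0.531]
contact_force: [0.1, 0.2, 0.1]
grip_width: 0.0855
```

Call:
{"op": "play_rows", "data": {"series": "0.05 0.4 0 0 1;0.05 0.4 0 0 1;0.05 0.4 0 0 1;0 0 0 0 1"}}

```text
t: 18.0
ee_pos: [0.5341, -0.0073, 0.0233]
eef_rot: [-0.467, -0.531, -0.467, 0.531]
contact_force: [0.5, -0.4, 0.1]
grip_width: 0.0856
```

```bash
python3 - <<'E'
from rk import *
c=cam("scene"); save(c,"s10.png",cv2.resize(c["pixels"][150:300,200:440],None,fx=3.3,fy=3.3,interpolation=cv2.INTER_CUBIC)); 
c=cam("wrist"); save(c,"w10.png")
s=robot.get_state(); print(s["t"],s["ee_pos"],tor(s["ee_pos"]),s["contact_force"])
E
```

```text
18.1 [ 0.5341 -0.0076  0.0233] [ -19.9349 -128.1639] [0.4291 0.1459 0.5416]
```

View pics/s10.png

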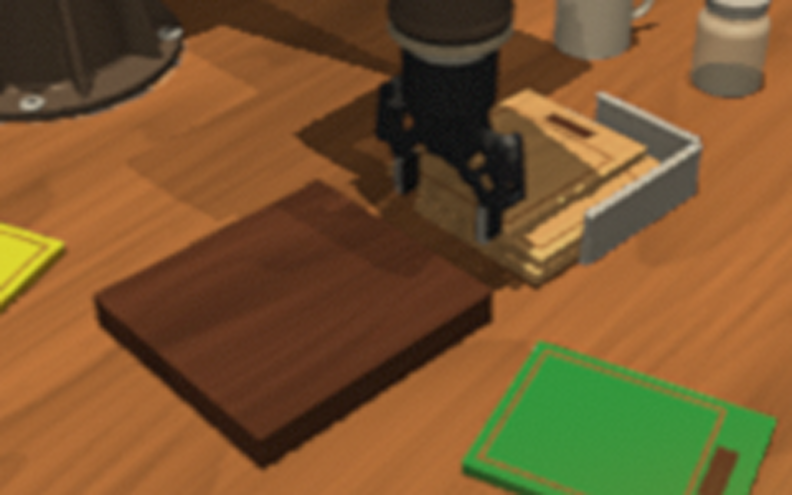

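View pics/w10.png

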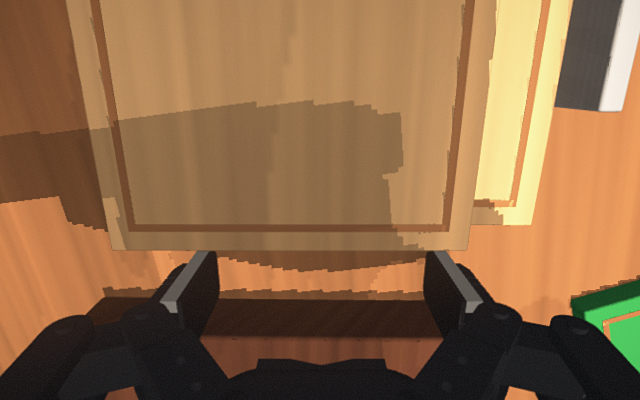

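Call:
{"op": "play_rows", "data": {"series": "0.15 -1.2 0 0 1;0 0 -1 0 1;0 0 -1 0 1;0 0 -0.6 0 1;0 0 0 0 1"}}

```text
t: 18.73
ee_pos: [0.5351, -0.0195, -0.0035]
eef_rot: [-0.467, -0.53, -0.468, 0.531]
contact_force: [0.6, -0.1, -0.8]
grip_width: 0.085
```

Call:
{"op": "play_rows", "data": {"series": "0.05 0.4 0 0 1;0.05 0.4 0 0 1;0.04 0.3 0 0 1;0.04 0.3 0 0 1;0.04 0.3 0 0 1;0.04 0.3 0 0 1"}}

```text
t: 19.48
ee_pos: [0.5383, 0.0005, -0.0026]
eef_rot: [0.467, 0.531, 0.467, -0.531]
contact_force: [-0.8, -2.7, 0.7]
grip_width: 0.0858
```

```bash
python3 - <<'E'
from rk import *
c=cam("scene"); save(c,"s11.png",cv2.resize(c["pixels"][150:300,200:440],None,fx=3.3,fy=3.3,interpolation=cv2.INTER_CUBIC)); 
s=robot.get_state(); print(s["t"],s["ee_pos"],tor(s["ee_pos"]),s["contact_force"])
E
```

```text
19.525 [ 0.5383  0.0008 -0.0027] [ -16.7838 -119.3347] [-0.4612  0.3181 -0.1225]
```

View pics/s11.png

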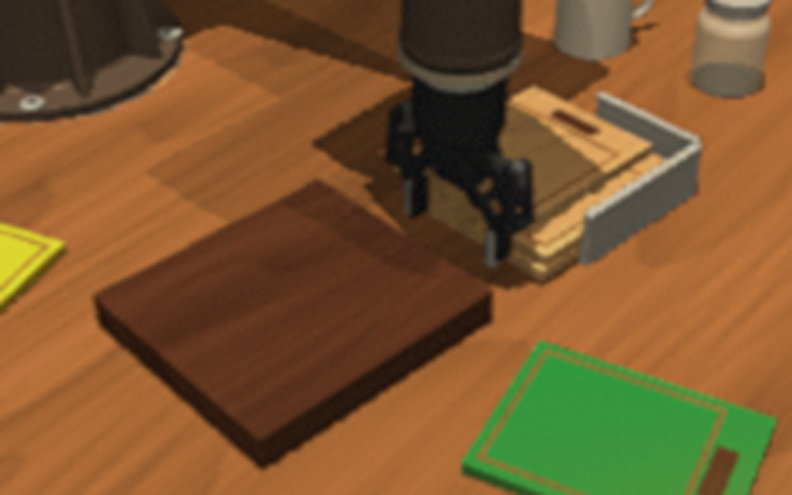

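Call:
{"op": "play_rows", "data": {"series": "0.03 0.25 0 0 1;0.03 0.25 0 0 1;0.03 0.25 0 0 1;0.03 0.25 0 0 1"}}

```text
t: 20.02
ee_pos: [0.5394, 0.0105, -0.0027]
eef_rot: [0.467, 0.531, 0.467, -0.531]
contact_force: [-0.4, -2.6, 1.2]
grip_width: 0.0854
```

Call:
{"op": "play_rows", "data": {"series": "0.03 0.2 0 0 1;0.02 0.15 0 0 1;0.01 0.1 0 0 1"}}

```text
t: 20.4
ee_pos: [0.54, 0.0148, -0.0027]
eef_rot: [-0.467, -0.531, -0.467, 0.531]
contact_force: [-1.2, -5.3, 1.8]
grip_width: 0.0856
```

```bash
python3 - <<'E'
from rk import *
c=cam("wrist"); save(c,"w12.png")
s=robot.get_state(); print(s["t"],s["ee_pos"],tor(s["ee_pos"]),s["contact_force"])
E
```

```text
20.45 [ 0.54    0.0149 -0.0027] [ -16.9438 -105.056 ] [-1.1883 -3.4564  1.4866]
```

View pics/w12.png

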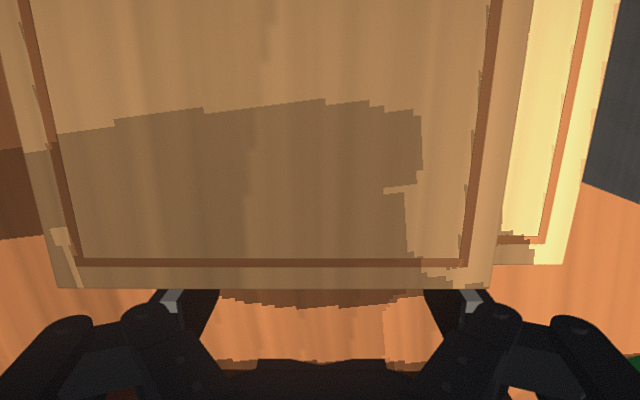

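Call:
{"op": "play_rows", "data": {"series": "0.01 0.1 0 0 1;0.01 0.1 0 0 1;0.01 0.1 0 0 1"}}

```text
t: 20.82
ee_pos: [0.5401, 0.0172, -0.0027]
eef_rot: [-0.467, -0.531, -0.467, 0.531]
contact_force: [-2.8, -27.6, 3.8]
grip_width: 0.0854
```

Call:
{"op": "play_rows", "data": {"series": "0.01 0.1 0 0 1;0.01 0.05 0 0 1"}}

```text
t: 21.08
ee_pos: [0.54, 0.0173, -0.0027]
eef_rot: [-0.467, -0.53, -0.467, 0.531]
contact_force: [-4.8, -42.9, 5.9]
grip_width: 0.0853
```

That last pair reached 43 N in total, spread over the boards, which is too much. I'll back off and look.

Call:
{"op": "play_rows", "data": {"series": "-0.05 -0.4 0 0 1;-0.2 -1.5 0 0 1;0 0 5 0 1;0 0 5 0 1;-1.1 1.6 4 0.174 1;-1.1 1.6 4 0.174 1;-1.1 1.6 4 0.174 1;-1.1 1.6 4 0.174 1;-1.1 1.6 0 0.174 1;-1.1 1.6 0 0.174 1;-1.1 1.6 0 0.174 1;-1.1 1.6 0 0.174 1"}}

```text
t: 22.58
ee_pos: [0.4494, 0.1285, 0.2572]
eef_rot: [0.699, 0.106, 0.699, -0.106]
contact_force: [0.0, -0.8, 1.4]
grip_width: 0.0857
```

Call:
{"op": "play_rows", "data": {"series": "-1.1 1.4 0 0.17 1;-0.5 0 0 0 1;0 0 0 0 1"}}

```text
t: 22.95
ee_pos: [0.4338, 0.1419, 0.2573]
eef_rot: [0.705, 0.049, 0.705, -0.049]
contact_force: [-0.0, 0.2, 0.4]
grip_width: 0.0857
```

```bash
python3 - <<'E'
from rk import *
c=cam("wrist"); save(c,"w13.png"); np.savez("w13.npz",**{k:c[k] for k in ["pixels","range_z","K","D","T"]})
c=cam("scene"); save(c,"s13.png",cv2.resize(c["pixels"][150:250,300:440],None,fx=5.5,fy=5.5,interpolation=cv2.INTER_CUBIC)); 
s=robot.get_state(); print(s["t"],s["ee_pos"],tor(s["ee_pos"]),s["contact_force"],s["eef_rot"])
E
```

```text
23.05 [0.4343 0.1418 0.2573] [-137.8143    7.4422] [ 0.4492  0.2288 -0.0744] [ 0.7055  0.049   0.7053 -0.049 ]
```

View pics/w13.png

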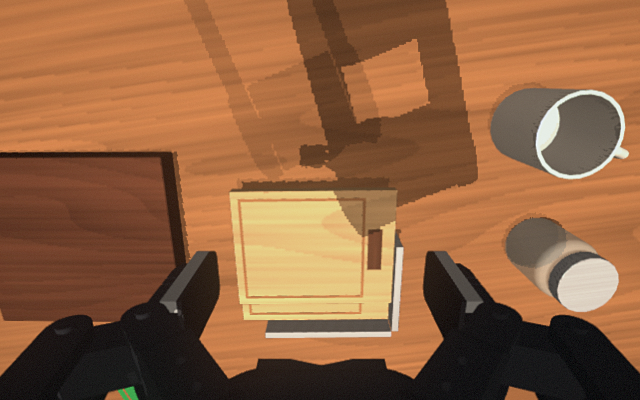

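View pics/s13.png

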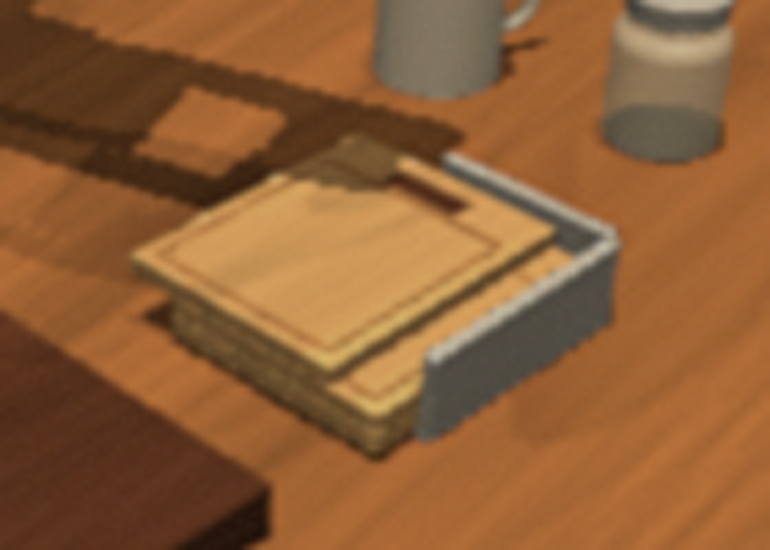

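Call:
{"op": "play_rows", "data": {"series": "0 -0.3 -5 0 1;-0.1 -0.4 -5 0 1;0 0 -5 0 1;0 0 -5 0 1;0 0 -4 0 1;0 0 -1.5 0 1;0 0 -0.5 0 1;0 0 0 0 1;1.2 -0.15 0 0 1;0.8 -0.1 0 0 1;0.3 -0.04 0 0 1;0.3 -0.04 0 0 1"}}

```text
t: 24.55
ee_pos: [0.4591, 0.132, -0.0026]
eef_rot: [0.705, 0.048, 0.706, -0.048]
contact_force: [-0.9, 0.0, 0.5]
grip_width: 0.0853
```

Call:
{"op": "play_rows", "data": {"series": "0.3 -0.04 0 0 1;0.3 -0.04 0 0 1;0.3 -0.04 0 0 1;0.3 -0.04 0 0 1;0.3 -0.04 0 0 1"}}

```text
t: 25.18
ee_pos: [0.4742, 0.13, -0.0027]
eef_rot: [0.705, 0.048, 0.705, -0.048]
contact_force: [-1.0, 0.2, -0.6]
grip_width: 0.0854
```

```bash
python3 - <<'E'
from rk import *
c=cam("scene"); save(c,"s14.png",cv2.resize(c["pixels"][150:250,300:440],None,fx=5.5,fy=5.5,interpolation=cv2.INTER_CUBIC)); 
s=robot.get_state(); print(s["t"],s["ee_pos"],tor(s["ee_pos"]),s["contact_force"],s["eef_rot"])
E
```

```text
25.225 [ 0.4747  0.13   -0.0027] [-96.2799   0.8516] [ 1.2376 -0.47    0.4806] [ 0.7056  0.048   0.7053 -0.048 ]
```

View pics/s14.png

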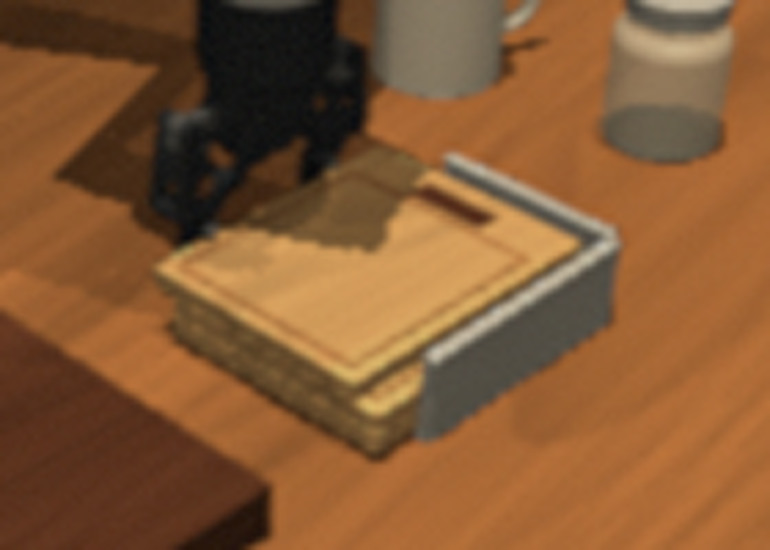

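Call:
{"op": "play_rows", "data": {"series": "0.25 -0.03 0 0 1;0.25 -0.03 0 0 1;0.25 -0.03 0 0 1;0.25 -0.03 0 0 1;0.1 -0.01 0 0 1;0.1 -0.01 0 0 1"}}

```text
t: 25.98
ee_pos: [0.486, 0.1286, -0.0027]
eef_rot: [0.705, 0.048, 0.706, -0.048]
contact_force: [-1.7, 0.5, 0.8]
grip_width: 0.0854
```

Call:
{"op": "play_rows", "data": {"series": "0.05 -0.01 0 0 1;0.05 0 0 0 1"}}

```text
t: 26.22
ee_pos: [0.4869, 0.1285, -0.0027]
eef_rot: [0.705, 0.048, 0.706, -0.048]
contact_force: [-0.8, 0.2, 1.2]
grip_width: 0.0849
```

Call:
{"op": "play_rows", "data": {"series": "0.1 -0.01 0 0 1"}}

```text
t: 26.35
ee_pos: [0.488, 0.1284, -0.0027]
eef_rot: [0.705, 0.048, 0.706, -0.048]
contact_force: [0.2, -0.6, -1.5]
grip_width: 0.0858
```

Call:
{"op": "play_rows", "data": {"series": "0.05 -0.01 0 0 1"}}

```text
t: 26.48
ee_pos: [0.4886, 0.1284, -0.0027]
eef_rot: [0.706, 0.048, 0.705, -0.048]
contact_force: [-2.3, 1.0, 0.9]
grip_width: 0.0854
```

Call:
{"op": "play_rows", "data": {"series": "0.05 0 0 0 1"}}

```text
t: 26.6
ee_pos: [0.4887, 0.1283, -0.0027]
eef_rot: [0.705, 0.048, 0.706, -0.048]
contact_force: [-2.4, 1.1, 1.2]
grip_width: 0.0855
```

Call:
{"op": "play_rows", "data": {"series": "0.05 -0.01 0 0 1"}}

```text
t: 26.72
ee_pos: [0.4888, 0.1282, -0.0028]
eef_rot: [0.705, 0.048, 0.706, -0.048]
contact_force: [-6.1, 1.0, 3.2]
grip_width: 0.0853
```

Call:
{"op": "play_rows", "data": {"series": "0.05 -0.01 0 0 1"}}

```text
t: 26.85
ee_pos: [0.4888, 0.128, -0.0029]
eef_rot: [0.705, 0.048, 0.706, -0.048]
contact_force: [-8.9, 1.4, 3.5]
grip_width: 0.0854
```

```bash
python3 - <<'E'
from rk import *
c=cam("scene"); save(c,"s15.png",cv2.resize(c["pixels"][150:250,300:440],None,fx=5.5,fy=5.5,interpolation=cv2.INTER_CUBIC)); 
s=robot.get_state(); print(s["t"],s["ee_pos"],tor(s["ee_pos"]),s["contact_force"],s["eef_rot"])
E
```

```text
26.9 [ 0.4888  0.128  -0.0029] [-82.079    0.6429] [-6.6667  0.9765  3.3761] [ 0.7047  0.0476  0.7062 -0.048 ]
```

View pics/s15.png

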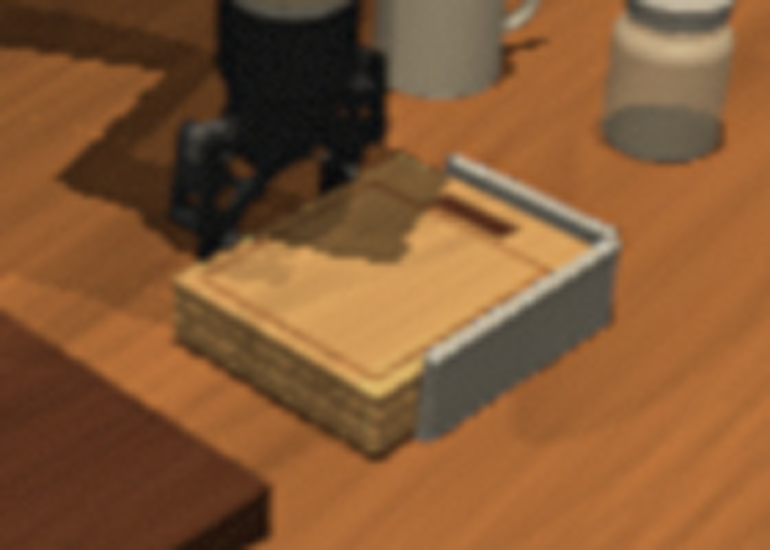

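Call:
{"op": "play_rows", "data": {"series": "0.05 -0.01 0 0 1"}}

```text
t: 27.02
ee_pos: [0.4889, 0.1279, -0.0029]
eef_rot: [0.705, 0.048, 0.706, -0.048]
contact_force: [-9.8, 1.0, 4.4]
grip_width: 0.0855
```

Call:
{"op": "play_rows", "data": {"series": "0.05 -0.01 0 0 1;0 0 0 0 1"}}

```text
t: 27.28
ee_pos: [0.4888, 0.1277, -0.003]
eef_rot: [0.704, 0.047, 0.707, -0.048]
contact_force: [-10.0, 2.3, 5.2]
grip_width: 0.0853
```

Call:
{"op": "play_rows", "data": {"series": "-0.3 0.04 0 0 1;-2 0.25 0 0 1;-1.5 0.2 2 0 1;-0.7 0.1 4 0 1;0 0 4 0 1;0 0 4 0 1;0 0 4 0 1;0 0 4 0 1;0 0 4 0 1;0 0 0 0 1;0 0 0 0 1"}}

```text
t: 28.65
ee_pos: [0.4459, 0.1338, 0.257]
eef_rot: [0.706, 0.048, 0.705, -0.048]
contact_force: [0.8, -0.4, 0.4]
grip_width: 0.0851
```

```bash
python3 - <<'E'
from rk import *
c=cam("wrist"); save(c,"w16.png",cv2.resize(c["pixels"][150:350,190:450],None,fx=3,fy=3,interpolation=cv2.INTER_CUBIC)); np.savez("w16.npz",**{k:c[k] for k in ["pixels","range_z","K","D","T"]})
c=cam("scene"); save(c,"s16.png",cv2.resize(c["pixels"][150:250,300:440],None,fx=5.5,fy=5.5,interpolation=cv2.INTER_CUBIC)); 
s=robot.get_state(); print(s["t"],s["ee_pos"],tor(s["ee_pos"]),s["contact_force"],s["eef_rot"])
E
```

```text
28.75 [0.4454 0.1337 0.2563] [-125.7734    0.7742] [0.5059 0.7921 0.316 ] [ 0.7049  0.0478  0.706  -0.0482]
```

View pics/w16.png

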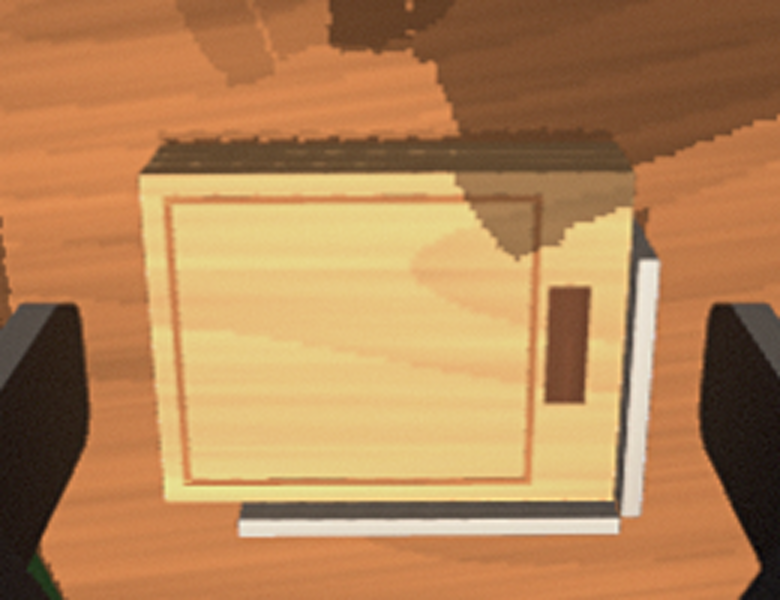

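View pics/s16.png

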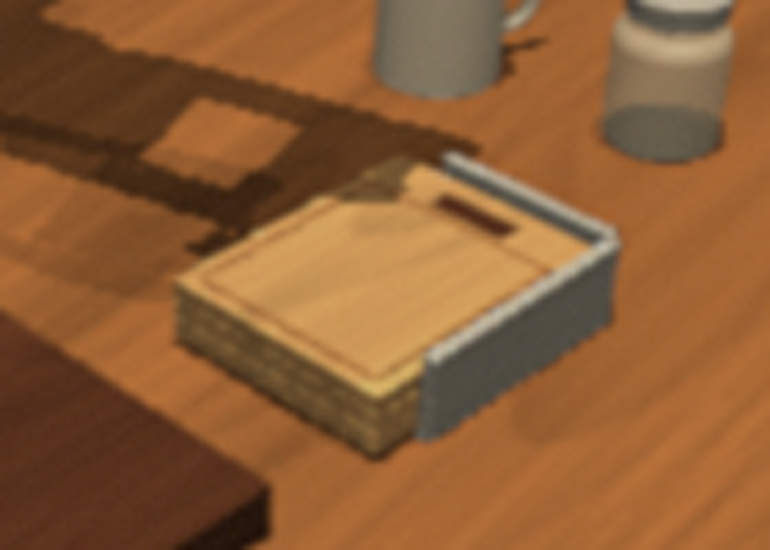

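```bash
python3 - <<'E'
from rk import *
c=load("w16.npz")
b=P(c,[(140,174),(634,172),(614,501),(165,500)],.042,3,190,150)
f=P(c,[(239,519),(617,519)],.052,3,190,150); g=P(c,[(641,260),(621,514)],.052,3,190,150)
print("edges",[np.linalg.norm(b[i]-b[(i+1)%4]) for i in range(4)])
k=inter(f[0],f[1],g[0],g[1]); print("corner",k,np.linalg.norm(k-f[0]),np.linalg.norm(k-g[0]))
y1=np.arctan2(-(k-f[0])[0],(k-f[0])[1]);y2=np.arctan2(-(g[0]-k)[1],-(g[0]-k)[0]); print("yaws",y1,y2)
yw=(1.5*y1+1.1*y2)/2.6
M=np.array([[np.cos(yw),-np.sin(yw)],[np.sin(yw),np.cos(yw)]])
print("board corners rel. wall corner (x to far wall, y to side wall) mm\n",(b-k)@M*1000)
print("f,g",(f-k)@M*1000,(g-k)@M*1000)
a=c["pixels"]; 
save(None,"w16b.png",cv2.resize(a[185:215,230:410],None,fx=4.3,fy=8,interpolation=cv2.INTER_CUBIC))
save(None,"w16c.png",cv2.resize(a[195:335,360:420],None,fx=7,fy=4.2,interpolation=cv2.INTER_CUBIC))
E
```

```text
edges [np.float64(0.17788547598689258), np.float64(0.13963424250321382), np.float64(0.17941348736446816), np.float64(0.1384105546993386)]
corner [0.6505 0.1957] 0.1491254471706279 0.11046256102745947
yaws -0.13529535035805543 -0.13649012785255882
board corners rel. wall corner (x to far wall, y to side wall) mm
 [[-139.4901 -180.1999]
 [-140.4328   -2.3169]
 [  -0.8085   -0.6551]
 [  -1.0797 -180.0684]]
f,g [[   0.0754 -149.1254]
 [   0.0007   -1.41  ]] [[-110.4625    0.0761]
 [  -2.3156    0.0016]]
```

View pics/w16b.png

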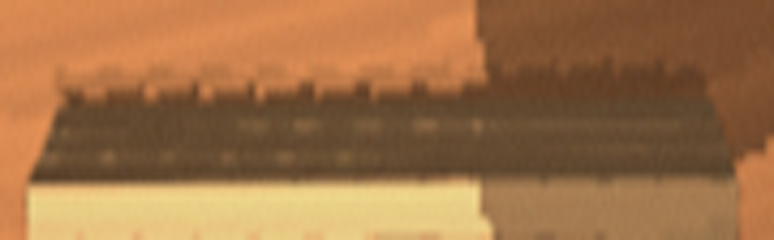

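View pics/w16c.png

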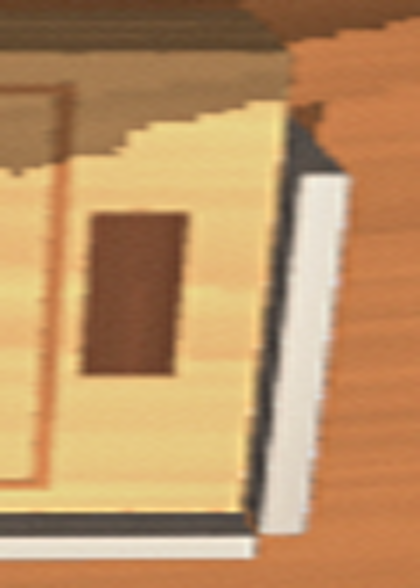

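```bash
python3 - <<'E'
from rk import *
c=load("w16.npz"); k=np.array([.6505,.1957]); yw=-.1357
M=np.array([[np.cos(yw),-np.sin(yw)],[np.sin(yw),np.cos(yw)]])
# predicted pixel outlines if all home; compare with picture
def W(x,y,z): return np.r_[k+M@np.array([x,y])/1000,z/1000]
a=cv2.resize(c["pixels"][180:345,220:420],None,fx=3.6,fy=3.6,interpolation=cv2.INTER_CUBIC)
pr={}
for z in (42,30,18,6):
    for x,y in ((-140,-180),(-140,0),(0,-180)):
        u=proj(c,[W(x,y,z)])[0]; q=((u-[220,180])+.5)*3.6-.5; pr[z,x,y]=u
        cv2.circle(a,tuple(np.round(q).astype(int).tolist()),3,(255,0,0),1)
    print(z,pr[z,-140,-180],pr[z,-140,0])
save(None,"w16d.png",a)
s=cam("scene"); b=cv2.resize(s["pixels"][170:240,325:420],None,fx=8,fy=8,interpolation=cv2.INTER_CUBIC)
for z in (42,30,18,6):
    for x,y in ((-140,-180),(-140,0),(0,-180)):
        q=((proj(s,[W(x,y,z)])[0]-[325,170])+.5)*8-.5
        cv2.circle(b,tuple(np.round(q).astype(int).tolist()),4,(255,0,0),1)
save(None,"s16d.png",b)
E
```

```text
42 [236.4488 207.2215] [403.0784 207.3615]
30 [238.9265 203.5579] [400.6756 203.6937]
18 [241.2636 200.1027] [398.4091 200.2346]
6 [243.4717 196.8388] [396.2677 196.9669]
```

View pics/w16d.png

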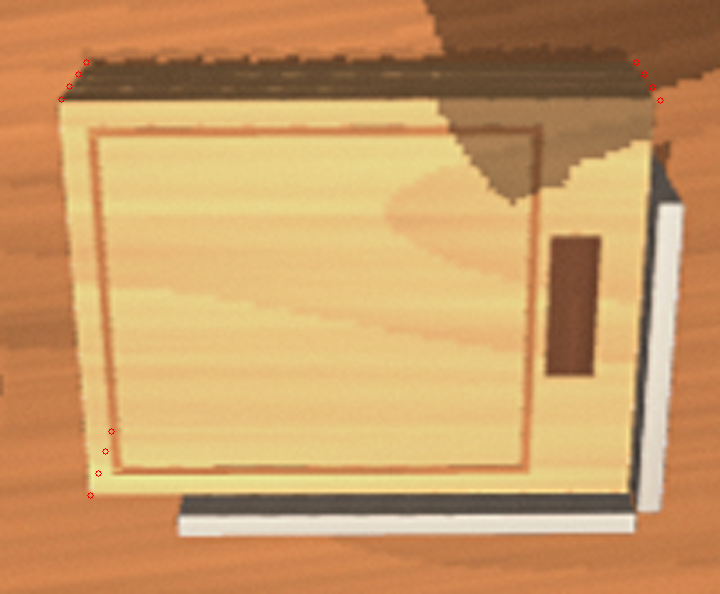

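View pics/s16d.png

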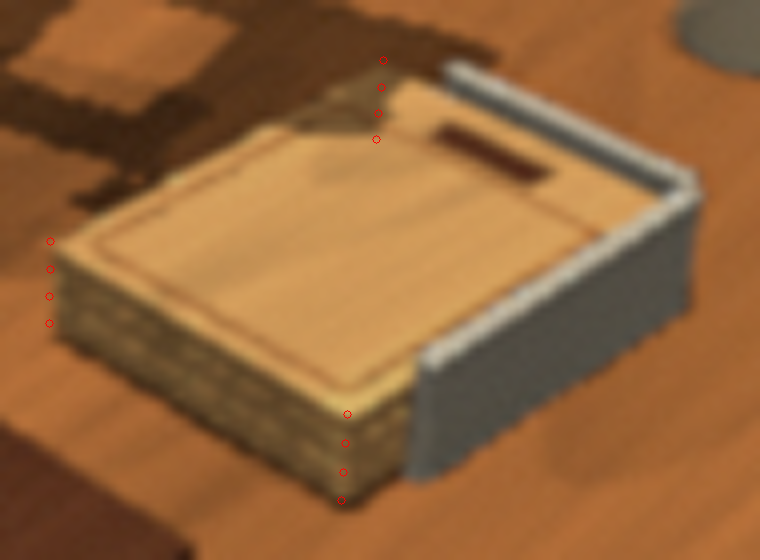

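All three boards measure within about 1 mm of both walls, and the side faces line up at every level. The arm is clear, so I'm handing in.

```bash
python3 - <<'E'
from h import *
s=robot.get_state(); print(s["t"],s["contact_force"],np.abs(s["joint_velocities"]).max())
print(robot.close_job())
E
```

```text
28.8 [-0.38420908  0.14959352 -1.15507615] 0.003530262754739157
the job is handed in; nothing more can be done
None
```

All three boards are stacked in the corner rack, flat and pushed home against both walls as far as I could measure. I handed the job in at t = 28.8 s.

**What I did:**
1. With the open fingers I pushed the two lower boards flush to the far wall.
2. I slid the block's board square across the gap onto the pile.
3. I pushed all three boards together to the side wall, and then to the far wall.

**Last checks:**
- **Top board:** in the wrist view its far edge is about 1 mm from the far wall. Along the side wall, the corner by the far wall is 0.7 mm off and the corner on the robot's side reads 2.3 mm off. That reading makes the edge 178 mm instead of 180, so I take it for a picking error. The board's other end and the strip seen at the wall both fit flush.
- **Lower boards:** their edges line up with the top board's at every level in both the wrist and scene views. The finger position at the far wall matched the earlier flush reading of the lower pair (82 mm from the rack's centre both times).
- **Bystanders:** I kept well clear of the mug, jar and bottle. In the last pictures the mug and jar stood where they were. I did not measure any of the three again at the end.

**Gentleness:** during the side-wall push the total force on the tool briefly reached 42.9 N. It was shared over the boards, so each board's share was probably under the 40 N limit, but I could not measure that. I backed off at once. The final push was about 10 N.

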